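Put the socket set back into its tray

TASK

Put the four short sockets that stand about on the bench back into the socket tray: each one stands upright, hexagon end up as it is now, fully down in the block whose round pocket is made for its size. The deep socket and the ball bearing do not belong to this set: leave them where they are.

Things in the scene. Friction and masses are not known exactly. Their poses are not given: they have to be found in the camera images.
- socket_20: short steel socket of the set, a plain round cylinder 20 mm in diameter and 38 mm tall, standing upright on the bench with its hexagonal opening up. Origin: centre of its underside; z is its axis, pointing up; its yaw is of no account. Grip it from outside
- socket_29: short steel socket of the set, a plain round cylinder 29 mm in diameter and 40 mm tall, standing upright on the bench with its hexagonal opening up. Origin: centre of its underside; z is its axis, pointing up; its yaw is of no account. Grip it from outside
- socket_38: short steel socket of the set, a plain round cylinder 38 mm in diameter and 44 mm tall, standing upright on the bench with its hexagonal opening up. Origin: centre of its underside; z is its axis, pointing up; its yaw is of no account. Grip it from outside
- socket_47: short steel socket of the set, a plain round cylinder 47 mm in diameter and 48 mm tall, standing upright on the bench with its hexagonal opening up. Origin: centre of its underside; z is its axis, pointing up; its yaw is of no account. Grip it from outside
- block_20: black plastic block, 72 x 72 x 22 mm, with one round pocket for the 20 mm socket: 27 mm wide, 35 mm at its 4 mm deep bevelled mouth; yellow floor 6 mm above the block's underside. One of four, 74 mm apart in any order along their y axis, fixed on the floor (3 mm) of a grey tray whose walls stand about 7 mm lower than the blocks. Origin: centre of the underside, under the pocket's centre; z up
- block_29: black plastic block, 72 x 72 x 22 mm, with one round pocket for the 29 mm socket: 36 mm wide, 44 mm at its 4 mm deep bevelled mouth; yellow floor 6 mm above the block's underside. One of four, 74 mm apart in any order along their y axis, fixed on the floor (3 mm) of a grey tray whose walls stand about 7 mm lower than the blocks. Origin: centre of the underside, under the pocket's centre; z up
- block_38: black plastic block, 72 x 72 x 22 mm, with one round pocket for the 38 mm socket: 45 mm wide, 53 mm at its 4 mm deep bevelled mouth; yellow floor 6 mm above the block's underside. One of four, 74 mm apart in any order along their y axis, fixed on the floor (3 mm) of a grey tray whose walls stand about 7 mm lower than the blocks. Origin: centre of the underside, under the pocket's centre; z up
- block_47: black plastic block, 72 x 72 x 22 mm, with one round pocket for the 47 mm socket: 54 mm wide, 62 mm at its 4 mm deep bevelled mouth; yellow floor 6 mm above the block's underside. One of four, 74 mm apart in any order along their y axis, fixed on the floor (3 mm) of a grey tray whose walls stand about 7 mm lower than the blocks. Origin: centre of the underside, under the pocket's centre; z up
- deep_socket: look-alike, not of this set: a deep steel socket, as wide as the 29 mm socket (29 mm) but twice as tall (80 mm), standing upright on the bench. Origin: centre of its underside; z up
- bearing: look-alike, not of this set: a ball bearing lying flat on the bench, as wide as the largest socket (47 mm) but only 14 mm high, with a black seal and a round bore of 20 mm. Origin: centre of its underside; z up

How it is judged:
By the outcome, as a careful person would: the job done as asked, in the order asked, and still so for the second after the job is handed in, with the robot touching nothing.
It also fails if it takes over 102 s, if anything falls off the work surface, if the arm or the gripper's body presses on something with over 40 N, if the wrist force passes 120 N, or if a joint passes its speed limit or range.

ROBOT

A 6-joint arm with a two-finger parallel gripper is mounted at the origin on a cart in front of the work surface, level with it; the furniture and walls round the work are solid. World frame = base frame: x ahead of the robot, y to its left, z up, the work surface at z = 0. Lengths are in m, angles in degrees, forces in N, time in s.
With the tool pointing down it reaches from about 0.275 to 0.975 m from the base axis. Payload 8.4 kg.
Tool frame: the origin (TCP) lies midway between the tips of the shut fingers; the grasp point (between the pads) lies 19 mm behind it; z points along the fingers, y is the line along which they close (so a half turn about z gives the same grasp; the last joint's range is limited). The gripper opens to 92 mm and grips with 3 to 60 N. Pads are 20 mm wide; open, the fingers measure 128 mm over their backs; the gripper's body (75 mm by 189 mm) begins 69 mm behind the grasp point.
Start: joints at [-65.913, 20.225, 93.587, -0, 66.188, -0.138], TCP at [0.256, -0.57, 0.215] pointing down, gripper open.
Joint ranges: [-150.9, 150.9], [-52.94, 120.26], [3.33, 152.33], [-74.26, 254.26], [0, 154.13], [-172.89, 172.89]. Speed limits (degrees/s): [127.2, 127.2, 159.86, 180, 180, 180].

INTERFACE

Orientations are given as a 3x3 rotation matrix whose columns are the frame's x, y, z axes.
In Python, from rig import r gives the robot as it stands.
- The arm moves only by the tool move_arm, never from a script. Its argument "targets" is a list of rows, each a list of 4 numbers: the shift along the tool's x, y, z in mm, then the turn about the tool's z in rad. In form: [[dx, dy, dz, yaw], ...]. A call has 1 to 10 rows; each row is the pose to reach, as a shift and turn from the pose commanded when the call began, along the tool's axes at that moment; what a row does not reach only later rows make up. A row lasts 1/12 s, in which the tool goes at most 41.7 mm and 7.16 degrees, less where a joint would pass 70% of its speed; a pose out of reach is approached as far as the arm can. A call with a gripper value outside its range is refused whole. "claw" is the gripper command: -1 is shut, 1 is fully open, values between are in proportion, set as the call begins (left out, the last holds). The fingers move at their own pace and stop on an object; "newtons" is the grip in N (left out, the last holds). Time passes only in rows, so rows that repeat a pose let the fingers close. It gives the time, the measured TCP pose, the force, the opening and the grip force at its end, in the units of the state.
- r.sense(): the state, without advancing time (a new reading comes with each control period).
- r.grab_frame(name): name is "side" or "top"; returns (picture, depth): 420x560x3 uint8, blue, green, red; 420x560 float32, m along the optical axis (not along the pixel's ray), 0 where there is no reading.
- r.calibration(name): a dict with "vfov" (degrees; the focal length in pixels is half the picture's height over the tangent of half this angle, whatever the lens; pixels are square), "cx", "cy" (the principal point, pixels), "k1" (the pictures are not rectified: a ray, as slopes to the right and down, at radius r is drawn at 1 + k1 r^2 times it, then the intrinsics apply), "cam_to_world" (4x4, takes a point from camera to world coordinates). Camera axes: x right, y down, z forward; pixel columns grow to the right and rows downward; lengths in m; the calibration is good to about 2 mm. A picture is of the moment at which its call begins. calibration takes no time and is no camera call.
- r.job_done(): hands the job in; it is judged then, once.
The state is a dict: "time": time; "q": joint angles; "joint_vel": joint speeds; "tau": joint torques, N m; "tool_pos": TCP position; "ee_rot": TCP orientation; "force": force on the tool from outside, world axes, zero at the start; "moment": the same for the moment, N m; "finger_gap": opening from 0.0 (shut) to 1.0 (fully open); "grip_force": force on a finger pad.
Only numpy, scipy, OpenCV 4.12 (cv2) and the standard library are available. Lean on these libraries where they do the work, as an engineer would, in place of code of your own. Each camera call takes 0.05 s, during which the arm holds its last target. There are 200 camera calls.

## Working session

There is one attempt and no reset: what is moved stays moved. The work goes in short steps, Python scripts to look and compute and a tool call to move; the robot and the scene stay as the last step left them, time stands still between calls to the robot, and variables do not carry over. Pictures are saved under pics/ and viewed, at most 14 in all, crops included, and the job is handed in when it is done.

Besides the shell and the picture viewer there is one more tool, called after "Emit:" by a JSON object that holds its "name" and its "arguments", one argument or row to a line. move_arm: Moves the arm, as the interface text tells. Its arguments: {"type":"object","properties":{"targets":{"type":"array","items":{"type":"array","items":{"type":"number"}}},"claw":{"type":"number"},"newtons":{"type":"number"}},"required":["targets"]}

```bash
mkdir -p pics; ls
python3 - <<'E'
from rig import r
import cv2,numpy as np
s=r.sense();print(s['time'],s['tool_pos'],s['ee_rot'],s['force'],s['finger_gap'])
for n in('top','side'):
    p,d=r.grab_frame(n);cv2.imwrite(f'pics/{n}0.png',p);np.save(f'pics/{n}0.npy',d);print(r.calibration(n))
E
```

```text
pics
0.0 [ 0.2562585  -0.56953111  0.21386177] [[ 9.11943765e-01  4.10314836e-01 -5.51980690e-04]
 [ 4.10315207e-01 -9.11942922e-01  1.24027792e-03]
 [ 5.52954675e-06 -1.35754978e-03 -9.99999079e-01]] [-0.34222015 -0.22675209  0.78965771] 0.999983385293837
{'vfov': 43.49397300828532, 'cx': 282.5207019343241, 'cy': 211.7451792633017, 'k1': -0.017636401766148526, 'cam_to_world': array([[-0.0061721 , -0.99741453,  0.0715972 ,  0.44743912],
       [-0.99996541,  0.00575698, -0.00600291, -0.01806408],
       [ 0.00557521, -0.07163178, -0.99741556,  1.23044959],
       [ 0.        ,  0.        ,  0.        ,  1.        ]])}
{'vfov': 53.42035962443248, 'cx': 282.3049428804033, 'cy': 212.58199686018196, 'k1': -0.12718064156182862, 'cam_to_world': array([[ 0.98767769, -0.07022333,  0.13986229,  0.39168202],
       [-0.1547766 , -0.57061764,  0.80649843, -0.72933449],
       [ 0.02317288, -0.81820791, -0.57445525,  0.55909802],
       [ 0.        ,  0.        ,  0.        ,  1.        ]])}
```

View pics/top0.png

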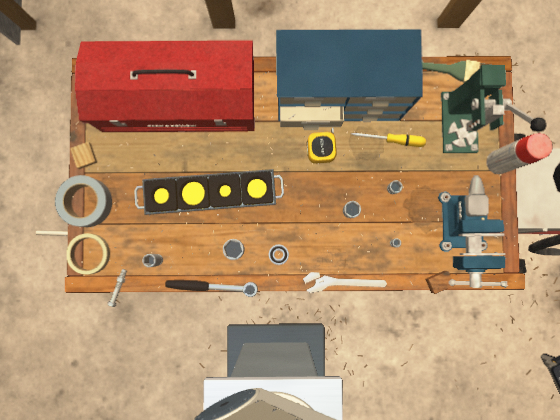

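View pics/side0.png

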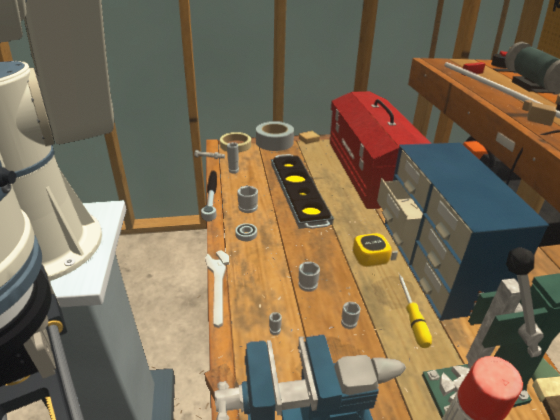

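The top view shows the tray blocks at about (161,196), (193,193), (225,191) and (257,188). The sockets are near (233,249), (352,209), (396,187) and (396,242), the deep socket is at (151,260) and the bearing at (278,255). Next I measure them.

```bash
cat > h.py <<'E'
import numpy as np,cv2
from rig import r
def world(n,d):
    c=r.calibration(n);H,W=d.shape;f=H/2/np.tan(np.radians(c['vfov']/2))
    u,v=np.meshgrid(np.arange(W),np.arange(H))
    K=np.array([[f,0,c['cx']],[0,f,c['cy']],[0,0,1.]])
    p=np.stack([u,v],-1).reshape(-1,1,2).astype(float)
    s=cv2.undistortPoints(p,K,np.array([c['k1'],0,0,0.])).reshape(H,W,2)
    P=np.dstack([s*d[...,None],d]);T=c['cam_to_world']
    return P@T[:3,:3].T+T[:3,3]
def socks(n,W,seeds):
    for name,(u,v,h) in seeds.items():
        w=W[v-22:v+22,u-22:u+22].reshape(-1,3)
        m=(w[:,2]>h-.006)&(w[:,2]<h+.008)
        q=w[m]
        (c,R)=cv2.minEnclosingCircle(q[:,:2].astype(np.float32)) if len(q) else ((0,0),0)
        print(n,name,'c',np.round(c,4),'diam mm',round(2000*R,1),'n',len(q),'z',np.round(np.percentile(q[:,2],[10,50,90]) if len(q) else 0,4))
E
python3 - <<'E'
from h import *
p=cv2.imread('pics/top0.png');d=np.load('pics/top0.npy');W=world('top',d)
socks('top',W,{'A233':(233,249,.048),'B352':(352,209,.044),'C396':(396,187,.040),'D396':(396,242,.038),'bear':(278,255,.014),'deep':(151,260,.08)})
y=((p[...,2]>180)&(p[...,1]>170)&(p[...,0]<90)).astype(np.uint8);y[:170]=0;y[215:]=0;y[:,:145]=0;y[:,275:]=0
n,l,s,c=cv2.connectedComponentsWithStats(y)
for i in range(1,n):
    if s[i,4]>20:
        q=W[l==i];print('yel',c[i].round(1),s[i,4],q.mean(0).round(4),'ext',np.ptp(q[:,:2],axis=0).round(4))
w=W[165:220,140:280].reshape(-1,3);q=w[(w[:,2]>.021)&(w[:,2]<.03)]
rr=cv2.minAreaRect((q[:,:2]*1000).astype(np.float32));print(rr,len(q),cv2.boxPoints(rr))
for i in ((170,300),(230,300),(230,190)): print(W[i].round(4))
cv2.imwrite('pics/crop.png',np.hstack([cv2.resize(p[170:275,130:290],None,fx=5,fy=5,interpolation=cv2.INTER_CUBIC)]))
E
```

```text
top A233 c [0.4496 0.087 ] diam mm 47.4 n 130 z [0.0448 0.0479 0.0515]
top B352 c [ 0.5386 -0.1833] diam mm 38.7 n 88 z [0.0399 0.0441 0.0474]
top C396 c [ 0.5904 -0.2838] diam mm 30.3 n 68 z [0.0364 0.0399 0.0432]
top D396 c [ 0.462  -0.2827] diam mm 20.5 n 39 z [0.0335 0.0379 0.0405]
top bear c [ 0.4442 -0.0167] diam mm 60.7 n 264 z [0.0107 0.0142 0.0174]
top deep c [0.426  0.2668] diam mm 29.7 n 71 z [0.0762 0.08   0.0822]
yel [256.4 188. ] 274 [0.5904 0.0348 0.0144] ext [0.1646 0.073 ]
yel [192.8 192.9] 399 [0.5804 0.1833 0.0098] ext [0.0529 0.0501]
yel [224.7 190.2] 95 [0.5846 0.1077 0.0224] ext [0.151  0.1383]
yel [160.9 195.2] 170 [0.5745 0.2557 0.0174] ext [0.1451 0.2929]
((582.9628295898438, 139.1068878173828), (82.42281341552734, 317.1500244140625), 3.8332931995391846) 2755 [[531.2423   294.57202 ]
 [552.44495  -21.868492]
 [634.68335  -16.358246]
 [613.4807   300.08228 ]]
[ 0.634  -0.0672  0.0013]
[ 0.4926 -0.0659  0.0047]
[0.4942 0.1908 0.0009]
```

View pics/crop.png

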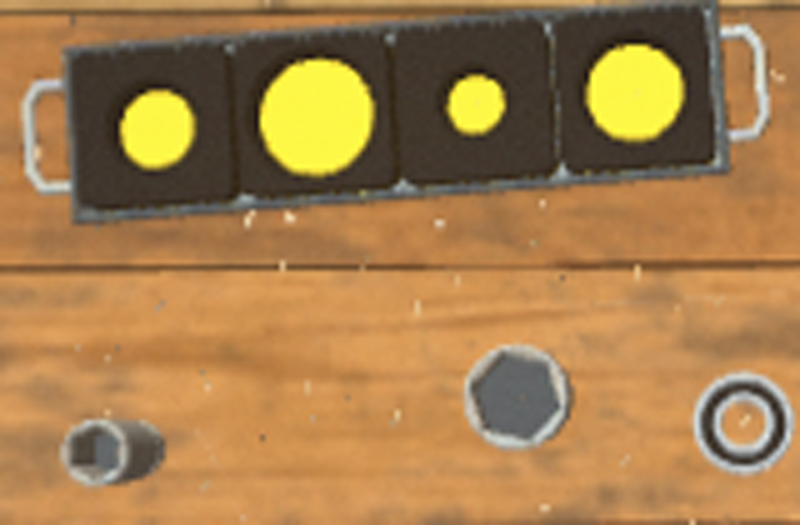

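The enlarged crop shows the yellow floors at crop pixels (157,129), (317,116), (476,104) and (635,92). Left to right the pockets are 29, 47, 20 and 38. I refine the pocket centres with rays at the known floor height and cross-check the sockets from the side camera.

```bash
cat >> h.py <<'E'
def ray(n,uv,z):
    c=r.calibration(n);f=210/np.tan(np.radians(c['vfov']/2));K=np.array([[f,0,c['cx']],[0,f,c['cy']],[0,0,1.]])
    s=cv2.undistortPoints(np.array(uv,float).reshape(-1,1,2),K,np.array([c['k1'],0,0,0.])).reshape(-1,2)
    T=c['cam_to_world'];D=np.c_[s,np.ones(len(s))]@T[:3,:3].T
    return T[:3,3]+D*((z-T[2,3])/D[:,2])[:,None]
E
python3 - <<'E'
from h import *
d=np.load('pics/side0.npy');W=world('side',d)
socks('side',W,{'A':(247,195,.048),'B':(309,270,.044),'C':(351,312,.040),'D':(275,322,.038)})
names=['29','47','20','38'];uv=[(160.9,195.2),(192.8,192.9),(224.7,190.2),(256.4,188.)]
P=ray('top',uv,.009)[:,:2];cam=r.calibration('top')['cam_to_world'][:2,3]
P2=P-(P-cam)*.012/1.21/2
t=np.array([1.5,.5,-.5,-1.5])*.074
c=P2.mean(0);dv=(t[:,None]*(P2-c)).sum(0);dv/=np.linalg.norm(dv)
print('raw',P.round(4).tolist());print('fit',dict(zip(names,(c+t[:,None]*dv).round(4).tolist())),'dir',dv,'res mm',((P2-c-t[:,None]*dv)*1000).round(1).tolist())
# block outer corners at top z=.025, from crop pixels
cr=np.array([(66,50),(712,8),(722,165),(78,212)])
u=130+(cr+.5)/5-.5+[0,40];print('tray outline',ray('top',u,.025).round(4).tolist(),ray('top',u,.025).mean(0))
p=cv2.imread('pics/side0.png');cv2.imwrite('pics/scrop.png',cv2.resize(p[140:340,190:370],None,fx=3,fy=3,interpolation=cv2.INTER_CUBIC))
y=((p[...,2]>180)&(p[...,1]>170)&(p[...,0]<90)).astype(np.uint8);y[:155]=0;y[225:]=0;y[:,:265]=0;y[:,340:]=0
n,l,s,cc=cv2.connectedComponentsWithStats(y)
for i in range(1,n):
    if s[i,4]>15:print('side yel',cc[i].round(1),s[i,4],ray('side',[cc[i]],.009).round(4))
E
```

```text
side A c [0.4509 0.0853] diam mm 50.3 n 121 z [0.0429 0.0459 0.048 ]
side B c [ 0.5387 -0.1852] diam mm 39.6 n 151 z [0.0391 0.0419 0.044 ]
side C c [ 0.5893 -0.286 ] diam mm 30.8 n 133 z [0.0351 0.0382 0.0401]
side D c [ 0.4616 -0.2849] diam mm 21.5 n 92 z [0.0335 0.0367 0.0386]
raw [[0.5754, 0.2578], [0.5804, 0.1835], [0.5863, 0.1091], [0.591, 0.0352]]
fit {'29': [0.5747, 0.2563], '47': [0.58, 0.1825], '20': [0.5852, 0.1087], '38': [0.5905, 0.0349]} dir [-0.07083646  0.99748794] res mm [[0.0, 0.1], [-0.3, -0.0], [0.4, -0.2], [-0.2, 0.1]]
tray outline [[0.6101, 0.2963, 0.025], [0.6279, -0.0016, 0.025], [0.5552, -0.0059, 0.025], [0.5352, 0.2898, 0.025]] [0.58210766 0.14467517 0.025     ]
side yel [295.  178.5] 87 [[0.5824 0.1917 0.009 ]]
side yel [311.  210.6] 82 [[0.5929 0.0426 0.009 ]]
```

The side camera agrees within 2 mm: A=47, B=38, C=29, D=20. The tray order along +y is 38, 20, 47, 29. I turn the tool so its y axis is square to the tray and head for socket_20.

Emit:
{"name": "move_arm", "arguments": {
  "targets": [
    [16,-24,0,-0.122],
    [31,-48,0,-0.244],
    [47,-72,0,-0.366],
    [63,-97,0,-0.488],
    [78,-121,0,-0.61],
    [94,-145,0,-0.731],
    [110,-169,0,-0.853],
    [125,-193,0,-0.975],
    [141,-217,0,-1.097],
    [157,-241,0,-1.219]
  ],
  "claw": 1,
  "newtons": 30
}}

```text
time: 0.93
tool_pos: [0.3005, -0.2843, 0.2144]
ee_rot: [[-0.077, 0.997, -0.0], [0.997, 0.077, 0.0], [0.0, -0.0, -1.0]]
force: [0.6, 0.3, 0.6]
finger_gap: 0.998
grip_force: 0.0
```

```bash
cat >> h.py <<'E'
SOCK={'20':(.462,-.2835),'29':(.590,-.2845),'38':(.5386,-.184),'47':(.450,.0863)}
POCK={'29':(.5747,.2563),'47':(.58,.1825),'20':(.5852,.1087),'38':(.5905,.0349)}
def go(*tgts):
    s=r.sense();R=s['ee_rot'];yw=np.degrees(np.arctan2(R[1,1],R[0,1]))
    print('t',round(s['time'],2),'pos',s['tool_pos'].round(4),'yaw_y',yw.round(2),'F',s['force'].round(1),'gap mm',round(s['finger_gap']*92,1),'grip',s['grip_force'])
    for t in tgts: print(t,'->',(R.T@(np.array(t)-s['tool_pos'])*1000).round(1))
E
python3 - <<'E'
from h import *
go((*SOCK['20'],.2),(*SOCK['20'],.018))
W=world('top',np.load('pics/top0.npy'))
for n,b in {'vise':(435,170,505,275),'cabinet':(275,30,425,125),'toolbox':(75,40,255,132)}.items():
    q=W[b[1]:b[3],b[0]:b[2]].reshape(-1,3);q=q[q[:,2]>.04];print(n,np.percentile(q,[1,99],axis=0).round(3).tolist())
E
```

```text
t 0.93 pos [ 0.3005 -0.2843  0.2144] yaw_y 4.4 F [0.6 0.3 0.6] gap mm 91.8 grip 0.0
(0.462, -0.2835, 0.2) -> [-11.6 161.1  14.3]
(0.462, -0.2835, 0.018) -> [-11.6 161.1 196.3]
vise [[0.396, -0.486, 0.046], [0.598, -0.4, 0.138]]
cabinet [[0.721, -0.304, 0.067], [0.888, -0.017, 0.205]]
toolbox [[0.721, 0.039, 0.051], [0.89, 0.399, 0.194]]
```

Emit:
{"name": "move_arm", "arguments": {
  "targets": [
    [-3,40,10,0],
    [-6,80,20,0],
    [-9,120,40,0],
    [-12,161,70,0],
    [-12,161,105,0],
    [-12,161,140,0],
    [-12,161,170,0],
    [-12,161,188,0],
    [-12,161,196,0],
    [-12,161,196,0]
  ]
}}

```text
time: 1.77
tool_pos: [0.4609, -0.2855, 0.0167]
ee_rot: [[-0.071, 0.997, -0.003], [0.997, 0.071, 0.002], [0.002, -0.003, -1.0]]
force: [-0.1, 0.0, 0.1]
finger_gap: 1.002
grip_force: 0.0
```

Emit:
{"name": "move_arm", "arguments": {
  "targets": [
    [0,0,0,0],
    [0,0,0,0],
    [0,0,0,0],
    [0,0,0,0],
    [0,0,0,0],
    [0,0,0,0],
    [0,0,0,0],
    [0,0,0,0]
  ],
  "claw": -1
}}

```text
time: 2.43
tool_pos: [0.4622, -0.2864, 0.0188]
ee_rot: [[-0.071, 0.997, 0.0], [0.997, 0.071, -0.0], [-0.0, 0.0, -1.0]]
force: [0.7, -0.5, 0.2]
finger_gap: 0.441
grip_force: 0.0
```

Emit:
{"name": "move_arm", "arguments": {
  "targets": [
    [2,0,0,0],
    [2,0,0,0],
    [2,0,0,0],
    [2,0,0,0],
    [2,0,0,0],
    [2,0,0,0]
  ]
}}

```text
time: 2.93
tool_pos: [0.462, -0.2843, 0.0185]
ee_rot: [[-0.071, 0.997, -0.0], [0.997, 0.071, 0.0], [0.0, -0.0, -1.0]]
force: [0.2, 0.9, -0.5]
finger_gap: 0.206
grip_force: 30.0
```

Emit:
{"name": "move_arm", "arguments": {
  "targets": [
    [0,0,-25,0],
    [0,0,-60,0],
    [20,8,-90,0],
    [58,23,-110,0],
    [96,38,-110,0],
    [134,53,-110,0],
    [172,68,-110,0],
    [210,83,-110,0],
    [248,98,-110,0],
    [286,113,-110,0]
  ]
}}

```text
time: 3.77
tool_pos: [0.5547, 0.011, 0.1287]
ee_rot: [[-0.071, 0.997, 0.0], [0.997, 0.071, -0.0], [-0.0, 0.0, -1.0]]
force: [0.5, -0.9, -1.8]
finger_gap: 0.208
grip_force: 30.0
```

Emit:
{"name": "move_arm", "arguments": {
  "targets": [
    [35,13,0,0],
    [65,26,0,0],
    [85,34,0,0],
    [97,38,0,0],
    [97,38,0,0],
    [97,38,0,0],
    [97,38,0,0]
  ]
}}

```text
time: 4.35
tool_pos: [0.5849, 0.1072, 0.1284]
ee_rot: [[-0.07, 0.998, -0.001], [0.998, 0.07, -0.001], [-0.0, -0.001, -1.0]]
force: [0.7, -0.7, -1.3]
finger_gap: 0.208
grip_force: 30.0
```

Run:
```python
from h import *
go((*POCK['20'],.08),(*POCK['20'],.028))
a,_=r.grab_frame('top');b,_=r.grab_frame('side')
cv2.imwrite('pics/h1.png',np.hstack([cv2.resize(a[150:250,150:250],(400,400),interpolation=cv2.INTER_CUBIC),cv2.resize(b[120:220,250:350],(400,400),interpolation=cv2.INTER_CUBIC)]))
```

```text
t 4.35 pos [0.5849 0.1072 0.1284] yaw_y 4.04 F [ 0.7 -0.7 -1.3] gap mm 19.1 grip 29.98585134744644
(0.5852, 0.1087, 0.08) -> [ 1.5  0.5 48.4]
(0.5852, 0.1087, 0.028) -> [  1.5   0.5 100.4]
```

View pics/h1.png

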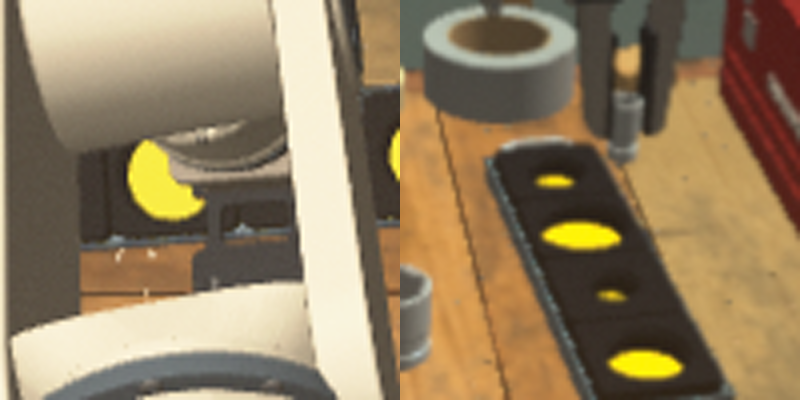

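The socket hangs straight in the fingers. In the side view it is at about (625,125), above the tray, so I lower it.

Emit:
{"name": "move_arm", "arguments": {
  "targets": [
    [2,1,30,0],
    [2,1,50,0],
    [2,1,65,0],
    [2,1,75,0],
    [2,1,82,0],
    [2,1,88,0],
    [2,1,94,0],
    [2,1,100,0],
    [2,1,100,0]
  ]
}}

```text
time: 5.2
tool_pos: [0.586, 0.1103, 0.0279]
ee_rot: [[-0.071, 0.997, -0.001], [0.997, 0.071, -0.0], [-0.0, -0.001, -1.0]]
force: [0.2, -0.5, -1.3]
finger_gap: 0.206
grip_force: 30.0
```

Emit:
{"name": "move_arm", "arguments": {
  "targets": [
    [0,0,0,0],
    [0,0,0,0],
    [0,0,0,0],
    [0,0,0,0],
    [0,0,0,0]
  ],
  "claw": 1
}}

```text
time: 5.62
tool_pos: [0.5866, 0.1106, 0.0289]
ee_rot: [[-0.071, 0.997, 0.001], [0.997, 0.071, 0.0], [0.0, 0.001, -1.0]]
force: [-0.4, 0.5, 0.3]
finger_gap: 0.548
grip_force: 0.0
```

Emit:
{"name": "move_arm", "arguments": {
  "targets": [
    [0,0,-20,0],
    [0,0,-60,0],
    [0,0,-100,0],
    [-40,0,-100,0],
    [-80,0,-100,0],
    [-120,0,-100,0],
    [-120,0,-100,0],
    [-120,0,-100,0]
  ]
}}

```text
time: 6.28
tool_pos: [0.5949, -0.011, 0.1288]
ee_rot: [[-0.068, 0.998, 0.0], [0.998, 0.068, 0.0], [0.0, 0.0, -1.0]]
force: [-0.3, 0.9, 0.6]
finger_gap: 1.0
grip_force: 0.0
```

Run:
```python
from h import *
go((*SOCK['38'],.128),(*SOCK['38'],.02))
b,_=r.grab_frame('side')
cv2.imwrite('pics/h2.png',cv2.resize(b[140:240,240:360],(600,500),interpolation=cv2.INTER_CUBIC))
```

```text
t 6.28 pos [ 0.5949 -0.011   0.1288] yaw_y 3.87 F [-0.3  0.9  0.6] gap mm 92.0 grip 0.0
(0.5386, -0.184, 0.128) -> [-168.8  -67.9    0.8]
(0.5386, -0.184, 0.02) -> [-168.8  -67.9  108.8]
```

View pics/h2.png

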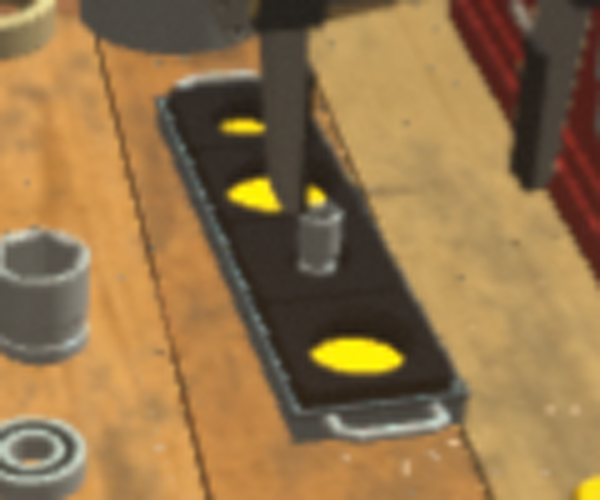

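Socket_20 stands upright in its pocket at about (320,240). Next is socket_38.

Emit:
{"name": "move_arm", "arguments": {
  "targets": [
    [-38,-15,0,0],
    [-76,-31,0,0],
    [-114,-46,0,0],
    [-148,-60,5,0],
    [-166,-68,20,0],
    [-169,-68,50,0],
    [-169,-68,80,0],
    [-169,-68,100,0],
    [-169,-68,109,0],
    [-169,-68,109,0]
  ]
}}

```text
time: 7.17
tool_pos: [0.5379, -0.1809, 0.0176]
ee_rot: [[-0.072, 0.997, -0.004], [0.997, 0.072, 0.001], [0.002, -0.003, -1.0]]
force: [-0.5, 0.3, -0.1]
finger_gap: 0.999
grip_force: 0.0
```

Emit:
{"name": "move_arm", "arguments": {
  "targets": [
    [0,0,0,0],
    [0,0,0,0],
    [0,0,0,0]
  ],
  "claw": -1
}}

```text
time: 7.42
tool_pos: [0.5402, -0.1825, 0.021]
ee_rot: [[-0.071, 0.997, 0.002], [0.997, 0.071, -0.001], [-0.001, 0.002, -1.0]]
force: [0.2, -0.4, -0.5]
finger_gap: 0.806
grip_force: 0.0
```

Emit:
{"name": "move_arm", "arguments": {
  "targets": [
    [-1,0,0,0],
    [-1,0,0,0],
    [-1,0,0,0],
    [-1,0,0,0],
    [-1,0,0,0],
    [-1,0,0,0],
    [-1,0,0,0],
    [-1,0,0,0]
  ]
}}

```text
time: 8.08
tool_pos: [0.5388, -0.1836, 0.0196]
ee_rot: [[-0.071, 0.997, -0.001], [0.997, 0.071, 0.0], [0.0, -0.001, -1.0]]
force: [-2.0, -1.1, 5.0]
finger_gap: 0.406
grip_force: 30.0
```

Run:
```python
from h import *
go((*POCK['38'],.1),(*POCK['38'],.03))
```

```text
t 8.08 pos [ 0.5388 -0.1836  0.0196] yaw_y 4.07 F [-2.  -1.1  5. ] gap mm 37.3 grip 30.00090479850769
(0.5905, 0.0349, 0.1) -> [214.3  67.  -80.4]
(0.5905, 0.0349, 0.03) -> [214.3  67.1 -10.4]
```

Emit:
{"name": "move_arm", "arguments": {
  "targets": [
    [0,0,-25,0],
    [0,0,-60,0],
    [25,8,-85,0],
    [63,20,-90,0],
    [101,32,-90,0],
    [139,44,-90,0],
    [175,55,-90,0],
    [200,63,-90,0],
    [214,67,-90,0],
    [214,67,-90,0]
  ]
}}

```text
time: 8.92
tool_pos: [0.5911, 0.0373, 0.1092]
ee_rot: [[-0.074, 0.997, 0.0], [0.997, 0.074, 0.001], [0.001, 0.0, -1.0]]
force: [-0.2, 0.5, -3.8]
finger_gap: 0.403
grip_force: 30.0
```

Emit:
{"name": "move_arm", "arguments": {
  "targets": [
    [0,0,0,0],
    [0,0,0,0],
    [0,0,0,0]
  ]
}}

```text
time: 9.17
tool_pos: [0.5903, 0.0332, 0.1094]
ee_rot: [[-0.07, 0.998, -0.001], [0.998, 0.07, -0.0], [-0.0, -0.001, -1.0]]
force: [-0.3, -0.4, -2.7]
finger_gap: 0.406
grip_force: 30.0
```

Run:
```python
from h import *
go((*POCK['38'],.1),(*POCK['38'],.03))
```

```text
t 9.17 pos [0.5903 0.0332 0.1094] yaw_y 3.99 F [-0.3 -0.4 -2.7] gap mm 37.3 grip 29.999224841594696
(0.5905, 0.0349, 0.1) -> [1.7 0.3 9.4]
(0.5905, 0.0349, 0.03) -> [ 1.7  0.3 79.4]
```

Emit:
{"name": "move_arm", "arguments": {
  "targets": [
    [0,0,20,0],
    [0,0,38,0],
    [0,0,48,0],
    [0,0,56,0],
    [0,0,63,0],
    [0,0,69,0],
    [0,0,75,0],
    [0,0,79,0],
    [0,0,79,0]
  ]
}}

```text
time: 9.92
tool_pos: [0.5904, 0.0346, 0.0299]
ee_rot: [[-0.071, 0.997, -0.001], [0.997, 0.071, -0.0], [0.0, -0.001, -1.0]]
force: [-0.7, -0.3, -2.0]
finger_gap: 0.406
grip_force: 30.0
```

Emit:
{"name": "move_arm", "arguments": {
  "targets": [
    [0,0,0,0],
    [0,0,0,0],
    [0,0,0,0],
    [0,0,0,0],
    [0,0,0,0]
  ],
  "claw": 1
}}

```text
time: 10.33
tool_pos: [0.5911, 0.0347, 0.031]
ee_rot: [[-0.071, 0.997, 0.001], [0.997, 0.071, 0.0], [-0.0, 0.001, -1.0]]
force: [0.3, -0.2, -0.8]
finger_gap: 0.746
grip_force: 0.0
```

Emit:
{"name": "move_arm", "arguments": {
  "targets": [
    [0,0,-20,0],
    [0,0,-60,0],
    [0,0,-100,0],
    [-40,0,-100,0],
    [-80,0,-100,0],
    [-120,0,-100,0],
    [-160,0,-100,0],
    [-200,0,-100,0],
    [-200,0,-100,0],
    [-200,0,-100,0]
  ]
}}

```text
time: 11.17
tool_pos: [0.6048, -0.1669, 0.1307]
ee_rot: [[-0.067, 0.998, 0.0], [0.998, 0.067, -0.0], [-0.0, 0.0, -1.0]]
force: [-0.8, 0.4, -0.3]
finger_gap: 0.995
grip_force: 0.0
```

Run:
```python
from h import *
go((*SOCK['29'],.13),(*SOCK['29'],.019))
b,_=r.grab_frame('side')
cv2.imwrite('pics/h3.png',cv2.resize(b[140:240,240:360],(600,500),interpolation=cv2.INTER_CUBIC))
```

```text
t 11.17 pos [ 0.6048 -0.1669  0.1307] yaw_y 3.87 F [-0.8  0.4 -0.3] gap mm 91.5 grip 0.0
(0.59, -0.2845, 0.13) -> [-116.4  -22.7    0.7]
(0.59, -0.2845, 0.019) -> [-116.4  -22.8  111.7]
```

View pics/h3.png

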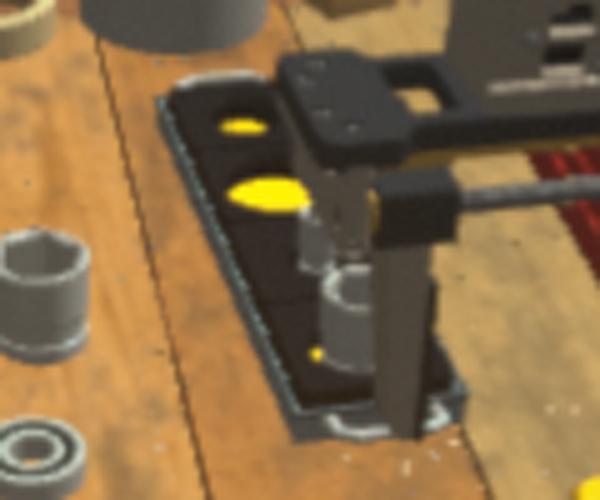

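Socket_38 stands in its pocket at about (350,320). Next is socket_29.

Emit:
{"name": "move_arm", "arguments": {
  "targets": [
    [-30,-6,0,0],
    [-65,-13,0,0],
    [-95,-19,2,0],
    [-112,-23,15,0],
    [-116,-23,40,0],
    [-116,-23,70,0],
    [-116,-23,95,0],
    [-116,-23,108,0],
    [-116,-23,112,0],
    [-116,-23,112,0]
  ]
}}

```text
time: 12.05
tool_pos: [0.59, -0.2809, 0.0179]
ee_rot: [[-0.072, 0.997, -0.002], [0.997, 0.072, 0.001], [0.001, -0.001, -1.0]]
force: [0.9, 0.1, 0.1]
finger_gap: 0.998
grip_force: 0.0
```

Emit:
{"name": "move_arm", "arguments": {
  "targets": [
    [0,0,0,0],
    [0,0,0,0],
    [0,0,0,0]
  ],
  "claw": -1
}}

```text
time: 12.3
tool_pos: [0.5913, -0.2825, 0.0202]
ee_rot: [[-0.071, 0.997, 0.002], [0.997, 0.071, -0.001], [-0.001, 0.002, -1.0]]
force: [0.7, -0.6, -0.5]
finger_gap: 0.805
grip_force: 0.0
```

Emit:
{"name": "move_arm", "arguments": {
  "targets": [
    [-2,0,1,0],
    [-2,0,1,0],
    [-2,0,1,0],
    [-2,0,1,0],
    [-2,0,1,0],
    [-2,0,1,0],
    [-2,0,1,0],
    [-2,0,1,0],
    [-2,0,1,0]
  ]
}}

```text
time: 13.05
tool_pos: [0.5902, -0.2842, 0.0175]
ee_rot: [[-0.071, 0.997, -0.0], [0.997, 0.071, 0.0], [0.0, -0.0, -1.0]]
force: [-1.5, -0.6, 0.8]
finger_gap: 0.305
grip_force: 30.0
```

Run:
```python
from h import *
go((*POCK['29'],.11),(*POCK['29'],.029))
```

```text
t 13.05 pos [ 0.5902 -0.2842  0.0175] yaw_y 4.07 F [-1.5 -0.6  0.8] gap mm 28.1 grip 30.000155568122864
(0.5747, 0.2563, 0.11) -> [540.2  22.9 -92.4]
(0.5747, 0.2563, 0.029) -> [540.2  22.9 -11.4]
```

Emit:
{"name": "move_arm", "arguments": {
  "targets": [
    [0,0,-25,0],
    [0,0,-60,0],
    [20,1,-95,0],
    [58,2,-105,0],
    [97,4,-105,0],
    [136,6,-105,0],
    [175,7,-105,0],
    [214,9,-105,0],
    [253,11,-105,0],
    [292,12,-105,0]
  ]
}}

```text
time: 13.88
tool_pos: [0.5813, 0.0097, 0.1226]
ee_rot: [[-0.071, 0.997, 0.0], [0.997, 0.071, 0.0], [0.0, 0.0, -1.0]]
force: [0.5, -0.4, -0.8]
finger_gap: 0.303
grip_force: 30.0
```

Emit:
{"name": "move_arm", "arguments": {
  "targets": [
    [39,2,0,0],
    [78,4,0,0],
    [117,5,0,0],
    [156,7,0,0],
    [190,8,0,0],
    [215,9,0,0],
    [235,10,0,0],
    [248,11,0,0],
    [248,11,0,0],
    [248,11,0,0]
  ]
}}

```text
time: 14.72
tool_pos: [0.5748, 0.256, 0.1223]
ee_rot: [[-0.072, 0.997, -0.0], [0.997, 0.072, -0.0], [-0.0, -0.0, -1.0]]
force: [0.3, 0.0, -1.4]
finger_gap: 0.309
grip_force: 30.0
```

Emit:
{"name": "move_arm", "arguments": {
  "targets": [
    [0,0,0,0],
    [0,0,0,0],
    [0,0,0,0]
  ]
}}

```text
time: 14.97
tool_pos: [0.5751, 0.2549, 0.1226]
ee_rot: [[-0.07, 0.998, -0.0], [0.998, 0.07, -0.0], [-0.0, -0.0, -1.0]]
force: [-1.3, -0.7, -0.8]
finger_gap: 0.305
grip_force: 30.0
```

Run:
```python
from h import *
go((*POCK['29'],.11),(*POCK['29'],.028))
```

```text
t 14.97 pos [0.5751 0.2549 0.1226] yaw_y 3.99 F [-1.3 -0.7 -0.8] gap mm 28.1 grip 29.999642372131348
(0.5747, 0.2563, 0.11) -> [ 1.4 -0.3 12.6]
(0.5747, 0.2563, 0.028) -> [ 1.5 -0.3 94.6]
```

Emit:
{"name": "move_arm", "arguments": {
  "targets": [
    [0,0,28,0],
    [0,0,48,0],
    [0,0,60,0],
    [0,0,69,0],
    [0,0,77,0],
    [0,0,84,0],
    [0,0,90,0],
    [0,0,94,0],
    [0,0,94,0]
  ]
}}

```text
time: 15.72
tool_pos: [0.5748, 0.2559, 0.028]
ee_rot: [[-0.071, 0.997, -0.001], [0.997, 0.071, -0.0], [-0.0, -0.001, -1.0]]
force: [-0.6, 0.3, -0.8]
finger_gap: 0.303
grip_force: 30.0
```

Emit:
{"name": "move_arm", "arguments": {
  "targets": [
    [0,0,0,0],
    [0,0,0,0],
    [0,0,0,0],
    [0,0,0,0],
    [0,0,0,0]
  ],
  "claw": 1
}}

```text
time: 16.13
tool_pos: [0.5752, 0.2561, 0.029]
ee_rot: [[-0.071, 0.997, 0.001], [0.997, 0.071, 0.0], [0.0, 0.001, -1.0]]
force: [-0.4, 1.1, -0.4]
finger_gap: 0.645
grip_force: 0.0
```

Emit:
{"name": "move_arm", "arguments": {
  "targets": [
    [0,0,-20,0],
    [0,0,-60,0],
    [0,0,-100,0],
    [-30,-25,-100,0],
    [-60,-50,-100,0],
    [-90,-75,-100,0],
    [-120,-100,-100,0],
    [-150,-130,-100,0],
    [-160,-137,-100,0],
    [-160,-137,-100,0]
  ]
}}

```text
time: 16.97
tool_pos: [0.4475, 0.0847, 0.1287]
ee_rot: [[-0.069, 0.998, -0.001], [0.998, 0.069, -0.001], [-0.0, -0.001, -1.0]]
force: [0.0, -0.5, -0.1]
finger_gap: 0.997
grip_force: 0.0
```

Run:
```python
from h import *
go((*SOCK['47'],.13),(*SOCK['47'],.02))
```

```text
t 16.97 pos [0.4475 0.0847 0.1287] yaw_y 3.95 F [ 0.  -0.5 -0.1] gap mm 91.7 grip 0.0
(0.45, 0.0863, 0.13) -> [ 1.4  2.6 -1.3]
(0.45, 0.0863, 0.02) -> [  1.5   2.7 108.7]
```

Emit:
{"name": "move_arm", "arguments": {
  "targets": [
    [0,2,10,0],
    [0,2,40,0],
    [0,2,70,0],
    [0,2,95,0],
    [0,2,105,0],
    [0,2,109,0],
    [0,2,109,0],
    [0,2,109,0]
  ]
}}

```text
time: 17.63
tool_pos: [0.4527, 0.0874, 0.0201]
ee_rot: [[-0.071, 0.997, 0.001], [0.997, 0.071, 0.0], [0.0, 0.001, -1.0]]
force: [-0.0, 0.2, 0.6]
finger_gap: 0.997
grip_force: 0.0
```

Emit:
{"name": "move_arm", "arguments": {
  "targets": [
    [0,0,0,0],
    [0,0,0,0],
    [0,0,0,0],
    [0,0,0,0],
    [0,0,0,0],
    [0,0,0,0],
    [0,0,0,0],
    [0,0,0,0],
    [0,0,0,0],
    [0,0,0,0]
  ],
  "claw": -1
}}

```text
time: 18.47
tool_pos: [0.4511, 0.0868, 0.0196]
ee_rot: [[-0.071, 0.997, -0.001], [0.997, 0.071, -0.0], [-0.0, -0.001, -1.0]]
force: [-4.4, -1.5, 6.1]
finger_gap: 0.503
grip_force: 30.0
```

Run:
```python
from h import *
go((*POCK['47'],.12),(*POCK['47'],.03))
```

```text
t 18.47 pos [0.4511 0.0868 0.0196] yaw_y 4.07 F [-4.4 -1.5  6.1] gap mm 46.3 grip 30.001549422740936
(0.58, 0.1825, 0.12) -> [  86.3  135.2 -100.6]
(0.58, 0.1825, 0.03) -> [ 86.4 135.3 -10.6]
```

Emit:
{"name": "move_arm", "arguments": {
  "targets": [
    [0,0,-25,0],
    [0,0,-60,0],
    [10,16,-90,0],
    [28,44,-95,0],
    [46,72,-95,0],
    [64,100,-95,0],
    [78,122,-95,0],
    [86,135,-95,0],
    [86,135,-95,0],
    [86,135,-95,0]
  ]
}}

```text
time: 19.3
tool_pos: [0.58, 0.1823, 0.1138]
ee_rot: [[-0.072, 0.997, -0.001], [0.997, 0.072, -0.0], [-0.0, -0.001, -1.0]]
force: [-0.3, 0.3, -2.3]
finger_gap: 0.51
grip_force: 30.0
```

Emit:
{"name": "move_arm", "arguments": {
  "targets": [
    [0,0,0,0],
    [0,0,0,0],
    [0,0,0,0],
    [0,0,0,0]
  ]
}}

```text
time: 19.63
tool_pos: [0.5798, 0.1817, 0.1147]
ee_rot: [[-0.071, 0.998, -0.0], [0.998, 0.071, -0.0], [-0.0, -0.0, -1.0]]
force: [-1.3, -0.0, -2.6]
finger_gap: 0.507
grip_force: 30.0
```

Run:
```python
from h import *
go((*POCK['47'],.12),(*POCK['47'],.03))
```

```text
t 19.63 pos [0.5798 0.1817 0.1147] yaw_y 4.04 F [-1.3 -0.  -2.6] gap mm 46.6 grip 29.99857485294342
(0.58, 0.1825, 0.12) -> [ 0.8  0.3 -5.3]
(0.58, 0.1825, 0.03) -> [ 0.8  0.3 84.7]
```

Emit:
{"name": "move_arm", "arguments": {
  "targets": [
    [0,0,25,0],
    [0,0,43,0],
    [0,0,54,0],
    [0,0,63,0],
    [0,0,70,0],
    [0,0,76,0],
    [0,0,81,0],
    [0,0,85,0],
    [0,0,85,0]
  ]
}}

```text
time: 20.38
tool_pos: [0.58, 0.1822, 0.0291]
ee_rot: [[-0.071, 0.997, -0.001], [0.997, 0.071, -0.0], [-0.0, -0.001, -1.0]]
force: [-0.8, 0.6, -2.0]
finger_gap: 0.505
grip_force: 30.0
```

Open, rise, and clear the view toward the right.

Emit:
{"name": "move_arm", "arguments": {
  "targets": [
    [0,0,0,0],
    [0,0,0,0],
    [0,0,0,0],
    [0,0,0,0],
    [0,0,0,0]
  ],
  "claw": 1
}}

```text
time: 20.8
tool_pos: [0.5806, 0.1823, 0.03]
ee_rot: [[-0.071, 0.997, 0.001], [0.997, 0.071, 0.0], [0.0, 0.001, -1.0]]
force: [-0.8, 0.1, -0.6]
finger_gap: 0.843
grip_force: 0.0
```

Emit:
{"name": "move_arm", "arguments": {
  "targets": [
    [0,0,-20,0],
    [0,0,-60,0],
    [0,0,-100,0],
    [0,0,-140,0],
    [-30,-15,-150,0],
    [-65,-30,-150,0],
    [-100,-45,-150,0],
    [-135,-60,-150,0],
    [-170,-75,-150,0],
    [-205,-90,-150,0]
  ]
}}

```text
time: 21.63
tool_pos: [0.5042, -0.03, 0.1799]
ee_rot: [[-0.071, 0.997, 0.001], [0.997, 0.071, -0.0], [-0.0, 0.001, -1.0]]
force: [0.4, 0.6, -0.7]
finger_gap: 1.003
grip_force: 0.0
```

Emit:
{"name": "move_arm", "arguments": {
  "targets": [
    [-35,-15,0,0],
    [-70,-30,0,0],
    [-105,-45,0,0],
    [-140,-60,0,0],
    [-175,-75,0,0],
    [-200,-85,0,0],
    [-200,-85,0,0],
    [-200,-85,0,0]
  ]
}}

```text
time: 22.3
tool_pos: [0.434, -0.2353, 0.1798]
ee_rot: [[-0.068, 0.998, 0.0], [0.998, 0.068, -0.0], [-0.0, 0.0, -1.0]]
force: [0.1, 1.1, -0.2]
finger_gap: 1.002
grip_force: 0.0
```

Run:
```python
from h import *
go()
a,d=r.grab_frame('top');b,ds=r.grab_frame('side')
W=world('top',d);S=world('side',ds)
for n,c,h in(('29',POCK['29'],.04),('47',POCK['47'],.048),('20',POCK['20'],.038),('38',POCK['38'],.044)):
  for nm,w in(('top',W),('side',S)):
    q=w[(np.hypot(w[...,0]-c[0],w[...,1]-c[1])<.035)&(w[...,2]>.009+h-.009)]
    if len(q)>3:
        cc,R=cv2.minEnclosingCircle(q[:,:2].astype(np.float32));print(nm,n,'want z',.009+h,'got',np.percentile(q[:,2],[50,90]).round(4),np.round(cc,4),'diam',round(2000*R,1),len(q))
f=lambda p,s:cv2.resize(p,s,interpolation=cv2.INTER_CUBIC)
cv2.imwrite('pics/end.png',np.hstack([f(a[165:280,130:290],(480,345)),f(b[135:250,220:325],(315,345))]))
```

```text
t 22.3 pos [ 0.434  -0.2353  0.1798] yaw_y 3.89 F [ 0.1  1.1 -0.2] gap mm 92.2 grip 0.0
top 29 want z 0.049 got [0.0483 0.052 ] [0.5755 0.2566] diam 30.3 74
top 47 want z 0.057 got [0.0563 0.0598] [0.5813 0.1826] diam 47.7 147
top 20 want z 0.047 got [0.0463 0.0501] [0.5871 0.1116] diam 20.7 43
side 20 want z 0.047 got [0.0429 0.046 ] [0.5866 0.1083] diam 19.8 27
top 38 want z 0.053 got [0.0523 0.0552] [0.5919 0.0348] diam 38.5 95
side 38 want z 0.053 got [0.0494 0.0526] [0.5922 0.0335] diam 41.6 131
```

View pics/end.png

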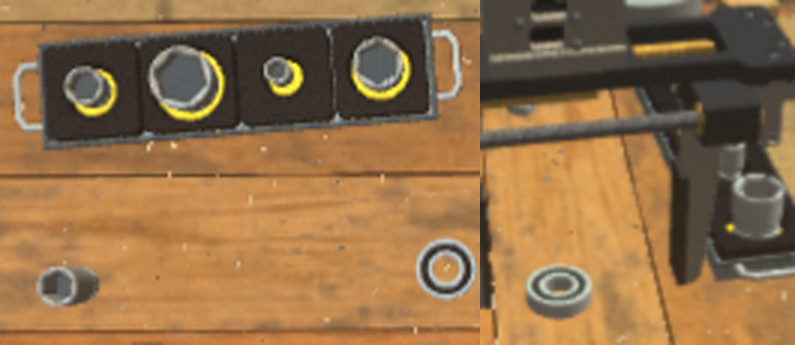

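The end view shows all four sockets upright in their pockets, at (85,88), (183,78), (278,72) and (380,65). Their tops are at the seated heights, and the bearing and deep socket have not moved. I hand the job in.

```bash
python3 -c "
from rig import r
print(r.job_done())"
```

```text
the job is handed in; nothing more can be done
None
```

All four short sockets stand upright and fully down in their own blocks, the deep socket and the bearing were left where they were, and the job was handed in at about 22 s; the hand-in call returned no verdict.

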